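# Hand an order carrier over to the guarded pick-up rail

## Task

Take the order carrier nearest the open end of the plain rail, lift it over that rail's end stops and park it in the wooden rest, tag plate down in the slot with its notch over the pin, and let go. Then take it again, bring it in over the guarded rail's end stops (the guards leave no room for fingers at the block's sides, so grip it front and back) and leave it hanging free inside, behind the stops and short of the carrier already there. Leave the other carriers, the cup and the milk jug where they are.

Things in the scene. Friction and masses are not known exactly. Their poses are not given: they have to be found in the camera images.
- carrier: The order carrier to move, nearest the plain rail's mouth (32 to 44 mm inside). 0.08 to 0.17 kg. Origin: stem axis, underside of the aluminium slide plate that rests on the bars; z up, y along the rail, x across. Slide plate 46 (x) x 30 (y) x 6 mm. Same either way round. The tag plate hangs below the bars, wider than their gap: it leaves only through the mouth, raised 10 to 40 mm.
- carrier_grip (a point): On the carrier, 34 mm above its origin: where to grip its dark wood block, 40 (x) x 24 (y) mm, from z = +6 to +52 mm above the origin. Axes as the carrier. On the plain rail grip the x faces (40 mm apart); the next carrier's block is 8 to 26 mm behind. For the guarded rail grip the y faces (24 mm apart).
- carrier_foot (a point): On the carrier, on the stem axis 123 mm below its origin: middle of the tag plate's lower edge. Axes as the carrier. Stem 8 mm diameter from the origin down to -53 mm; below it the aluminium tag plate, 60 wide (x), 6 thick (y), from -53 to -123 mm, with a notch 14 mm wide (x) and 16 deep in the middle of its lower edge.
- rail_a_mouth (a point): Open end of the plain rail: centre of the gap, level with the bars' tops, 180 mm above the table. Fixed. The rail runs 200 mm along this point's +y: two flat steel bars 16 wide, 8 thick, 20 mm apart (outer edges x = -26, +26). At the mouth each bar ends in a stop 10 mm high (y 0 to 5). A post closes the far end. Nothing stands beside or above the bars.
- rail_b_mouth (a point): Open end of the guarded rail: same point, height, bars and stops as the plain rail's, but it runs 200 mm along this point's -y (stops at y 0 to -5 mm). Fixed. A guard plate stands along each side for its full length: inner faces at x = -27 and +27 mm, tops 45 mm above the bars. carrier_b2 hangs in it near y = -170 mm.
- rest_seat (a point): Floor of the rest's slot at the foot of its pin, 15 mm above the table. Fixed. Slot along this point's x, 80 mm long, 9 wide, between wood cheeks 10 thick, 50 high above here; flared metal lips up to 60. Pin in the middle, upright, 8 mm diameter, 12 high. Parked: plate on this floor, notch over the pin, carrier_foot at this point, x axes parallel either way round.
- carrier_a2: Bystander carrier, same shape and frame as carrier, hanging second on the plain rail. Leave it there (more than 30 mm of movement of its origin spoils the job).
- carrier_a3: Bystander carrier, same shape and frame as carrier, hanging third on the plain rail. Leave it there (more than 30 mm of movement of its origin spoils the job).
- carrier_b2: Bystander carrier, same shape and frame as carrier, hanging deep in the guarded rail, about 170 mm from its mouth. Leave it there (more than 30 mm of movement of its origin spoils the job).
- tamper_mat: Bystander, fixed: black mat 100 x 90 mm with a steel tamper standing on it, 84 mm high. Origin: underside centre. It and the rest may stand in each other's place.
- cup: Bystander, loose: white mug, 80 mm diameter, 65 high. Origin: underside centre.
- milk_jug: Bystander, loose: steel jug, 84 mm diameter, 100 high. Origin: underside centre.
Not all that is in view belongs to the job. Leave any green or yellow look-alike of the carrier alone.

How it is judged:
By the outcome, as a careful person would: the job done as asked, in the order asked, and still so for the second after the job is handed in, with the robot touching nothing.
It also fails if it takes over 61 s, if anything falls off the work surface, if the arm or the gripper's body presses on something with over 40 N, if the wrist force passes 120 N, or if a joint passes its speed limit or range.

## Robot

A 6-joint arm with a two-finger parallel gripper is mounted at the origin on the work surface. World frame = base frame: x ahead of the robot, y to its left, z up, the work surface at z = 0. Lengths are in m, angles in rad, forces in N, time in s.
With the tool pointing down it reaches from about 0.3 to 0.775 m from the base axis. Payload 14.6 kg.
Tool frame: the origin (TCP) lies on the centre line of the jaws, within the pads' length; the fingertips stand ctrl.tcp_to_tips ahead of it and the grasp point (between the pads) lies 2 mm behind it (ctrl.tcp_to_tips is the distance from the TCP to the fingertips, in m); z points along the fingers, y is the line along which they close (so a half turn about z gives the same grasp; the last joint's range is limited). The gripper opens to 94 mm and grips with 3 to 60 N. Pads are 16 mm wide; open, the fingers measure 119 mm over their backs; the gripper's body (75 mm by 177 mm) begins 78 mm behind the grasp point.
Start: joints at [-1.183, 0.3, 1.521, -0, 1.321, -0.067], TCP at [0.242, -0.494, 0.222] pointing down, gripper open.
Joint ranges: [-3.03, 3.03], [-0.79, 2.21], [0.23, 2.52], [-1.04, 4.18], [0, 3.07], [-2.55, 2.55]. Speed limits (rad/s): [2.22, 2.22, 2.57, 3.14, 3.14, 3.14].

## Interface

Orientations are given as [roll, pitch, yaw] about the fixed x, y, z axes, in that order (R = Rz(yaw) Ry(pitch) Rx(roll)).
In Python, from station import telemetry, viewer, hand_in, ctrl gives the robot as it stands.
- The arm moves only by the tool step_arm, never from a script. Its argument "plan" is a list of rows, each an object of numbers: "dx", "dy", "dz": the shift along the tool's x, y, z scaled (see below); "rx", "ry", "rz": the turn, a rotation vector about the tool's x, y, z scaled (see below); "claw": the closure, from 0 (fully open) to 1 (shut). In form: [{"dx": .., "dy": .., "dz": .., "rx": .., "ry": .., "rz": .., "claw": ..}, ...]. A call has 1 to 10 rows; each row shifts and turns the commanded pose from where the row before left it, along the tool's axes as they then stand; what a row does not reach is not made up. The controller multiplies each number of a shift by 0.1 m and each number of a turn by 90 degrees. A row lasts 1/10 s, in which the tool goes at most 50 mm and 8.59 degrees, less where a joint would pass 70% of its speed; a pose out of reach is approached as far as the arm can. A call with a number of a shift or a turn outside -1 to 1 is refused whole. A call with a gripper value outside its range is refused whole. The fingers move at their own pace and stop on an object; "grip_force" is the grip in N (left out, the last holds). Time passes only in rows, so rows that do not move let the fingers close. It gives the time, the measured TCP pose, the force, the opening and the grip force at its end, in the units of the state.
- telemetry.get_obs(): the state, without advancing time (a new reading comes with each control period).
- viewer.camera(name): name is "scene" or "top"; returns a dict with "img" (480x640x3 uint8, red, green, blue), "z_map" (480x640 float32, m along the optical axis (not along the pixel's ray), 0 where there is no reading), "fx", "fy", "cx", "cy" (pixels), "dist" ([k1, k2, p1, p2, k3] as OpenCV has them; the pictures are not rectified), "R" (3x3) and "t" (3): a world point X has camera coordinates R X + t. Camera axes: x right, y down, z forward; pixel columns grow to the right and rows downward; lengths in m; the calibration is good to about 2 mm. A picture is of the moment at which its call begins.
- hand_in(): hands the job in; it is judged then, once.
Trained networks look in a picture, given as the dict that the camera call returned (one of the last four; its "shot" number tells which), for a name from the list of things; names that differ only in an ending like _2 or _b are one class to them, and where a whole thing is asked for, a point or a joint stands for the part that bears it (a point fixed in the world has none). Each returns a list of dicts, best first, with "score" (0 to 1); they miss things now and then, are a little off and sometimes report something else, mostly with a low value. They report only what shows in the picture. A call takes as long as a camera call. They do not tell look-alikes from the thing itself.
- viewer.recognise(target, picture): "rect" ([left, top, right, bottom] in pixels, round what is visible of it).
The state is a dict: "time_s": time; "qpos": joint angles; "joint_vel": joint speeds; "tau": joint torques, N m; "ee_pos": TCP position; "eef_rot": TCP orientation; "force": force on the tool from outside, world axes, zero at the start; "moment": the same for the moment, N m; "grip_width": finger opening in m; "grip_force": force on a finger pad.
Only numpy, scipy, OpenCV 4.12 (cv2) and the standard library are available. Lean on these libraries where they do the work, as an engineer would, in place of code of your own. Each camera call takes 0.05 s, during which the arm holds its last target. There are 200 camera calls.

## Working session

There is one attempt and no reset: what is moved stays moved. The work goes in short steps, Python scripts to look and compute and a tool call to move; the robot and the scene stay as the last step left them, time stands still between calls to the robot, and variables do not carry over. Pictures are saved under pics/ and viewed, at most 10 in all, crops included, and the job is handed in when it is done.

Besides the shell and the picture viewer there is one more tool, called after ">>>" by a JSON object that holds its "method" and its "body", one argument or row to a line. step_arm: Moves the arm, as the interface text tells. Shifts and turns lie within -1 to 1; 1 stands for 0.1 m of shift or 90 degrees of turn. Its arguments: {"type":"object","properties":{"plan":{"type":"array"},"grip_force":{"type":"number"}},"required":["plan"]}

```bash
ls; mkdir -p pics
python3 - <<'E'
from station import telemetry, viewer, ctrl
import cv2,numpy as np,pickle
o=telemetry.get_obs();print(o['time_s'],o['ee_pos'],o['eef_rot'],ctrl.tcp_to_tips)
for n in("scene","top"):
    c=viewer.camera(n);pickle.dump(c,open(n+'.pkl','wb'))
    cv2.imwrite(f'pics/{n}0.png',c['img'][:,:,::-1]);print(n,c['fx'],c['dist'],(-c['R'].T@c['t']).round(3),c['R'].round(3).tolist())
    for k in("carrier","rest_seat","rail_a_mouth","rail_b_mouth","tamper_mat","cup","milk_jug"):
        try:print(k,[(np.round(d['rect']).tolist(),round(d['score'],2)) for d in viewer.recognise(k,c)])
        except Exception as e:print(k,e)
E
```

```text
pics
0.0 [ 0.24153244 -0.49385604  0.22187816] [-3.14044288e+00 -9.48545207e-05  4.54817336e-01] 0.017
scene 567.7181847382574 [-0.04784629  0.          0.          0.          0.        ] [1.514 0.069 0.887] [[-0.067, 0.998, -0.012], [0.597, 0.031, -0.802], [-0.8, -0.061, -0.597]]
carrier [([286.0, 266.0, 311.0, 342.0], 0.87), ([404.0, 205.0, 432.0, 274.0], 0.79), ([391.0, 226.0, 410.0, 309.0], 0.66)]
rest_seat [([268.0, 236.0, 308.0, 286.0], 0.69)]
rail_a_mouth [([380.0, 231.0, 487.0, 339.0], 0.91)]
rail_b_mouth []
tamper_mat [([332.0, 241.0, 368.0, 285.0], 0.66), ([452.0, 209.0, 502.0, 247.0], 0.51)]
cup [([413.0, 226.0, 432.0, 306.0], 0.23)]
milk_jug [([377.0, 232.0, 488.0, 339.0], 0.72), ([453.0, 208.0, 499.0, 250.0], 0.55)]
top 558.1598516464801 [-0.01778312  0.          0.          0.          0.        ] [ 0.369 -0.01   1.268] [[0.029, -0.999, 0.017], [-0.991, -0.031, -0.131], [0.132, -0.013, -0.991]]
carrier [([187.0, 262.0, 220.0, 284.0], 0.94), ([221.0, 167.0, 242.0, 205.0], 0.91), ([321.0, 150.0, 343.0, 193.0], 0.66)]
rest_seat [([326.0, 240.0, 371.0, 291.0], 0.83)]
rail_a_mouth [([145.0, 169.0, 255.0, 239.0], 0.98)]
rail_b_mouth [([389.0, 156.0, 499.0, 231.0], 0.87)]
tamper_mat [([256.0, 245.0, 308.0, 290.0], 0.65)]
cup [([434.0, 270.0, 485.0, 305.0], 0.86), ([259.0, 248.0, 303.0, 292.0], 0.34)]
milk_jug [([106.0, 291.0, 170.0, 332.0], 0.95)]
```

View pics/top0.png

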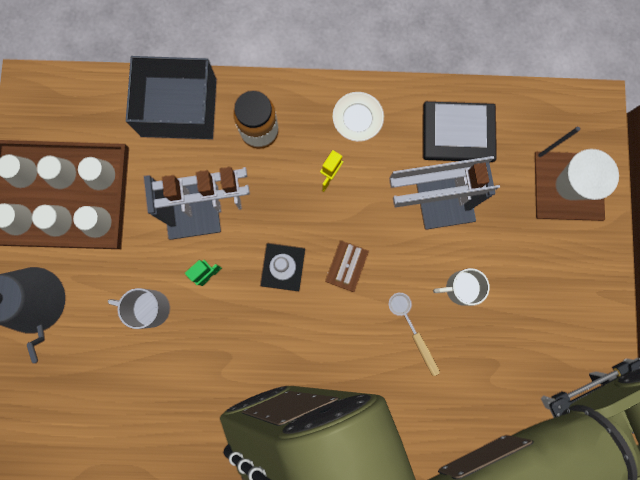

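View pics/scene0.png

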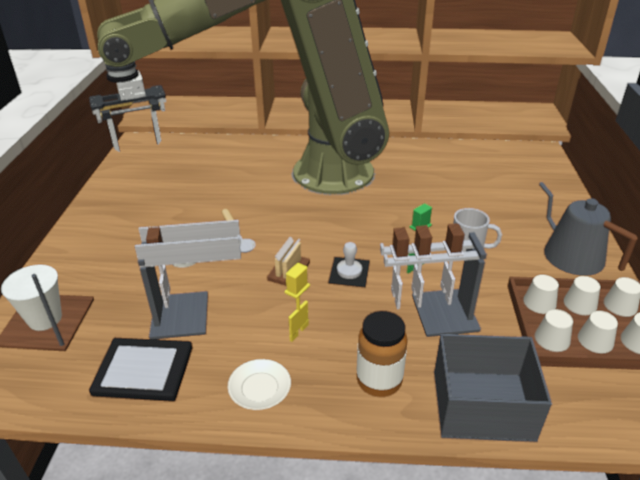

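Top view: three brown-block carriers on the plain rail at (171,187), (206,182) and (229,180). Its mouth is at the right end (247,183). Look-alikes are green at (203,272) and yellow at (332,165); another brown block is carrier_b2 at (480,176). I choose (229,180). The rest is at (347,265), the tamper mat at (283,266) and the guarded rail's mouth at the left end (392,188).

```bash
cat > h.py <<'E'
import numpy as np,cv2,pickle
def cloud(c):
    K=np.array([[c['fx'],0,c['cx']],[0,c['fy'],c['cy']],[0,0,1]]);v,u=np.mgrid[:480,:640]
    n=cv2.undistortPoints(np.stack([u,v],-1).reshape(-1,1,2).astype(float),K,np.array(c['dist'],float)).reshape(480,640,2)
    z=c['z_map'];P=np.dstack([n*z[...,None],z])
    W=(P-c['t'])@c['R'];W[z==0]=np.nan;return W
def proj(c,X):
    K=np.array([[c['fx'],0,c['cx']],[0,c['fy'],c['cy']],[0,0,1]])
    return cv2.projectPoints(np.atleast_2d(X).astype(float),cv2.Rodrigues(c['R'])[0],c['t'],K,np.array(c['dist'],float))[0].reshape(-1,2)
def rect(P):
    (c,s,a)=cv2.minAreaRect((P[:,:2]*1000).astype(np.float32));return np.round(c,1),np.round(s,1),round(a,1),len(P)
E
python3 - <<'E'
from h import *
for n,rs in (('top',dict(railA=(140,160,260,245),railB=(385,150,505,235),rest=(322,236,375,296),mat=(256,240,310,295),yel=(318,148,345,192))),('scene',dict(railA=(375,220,490,340),railB=(135,215,245,335),rest=(262,232,312,290)))):
    c=pickle.load(open(n+'.pkl','rb'));W=cloud(c)
    for k,(l,t,r,b) in rs.items():
        Q=W[t:b,l:r].reshape(-1,3);Q=Q[np.isfinite(Q[:,2])]
        I=c['img'][t:b,l:r].reshape(-1,3)
        h,e=np.histogram(Q[:,2],np.arange(-.01,.27,.01));print(n,k,dict(zip((e[:-1]*1000).round().astype(int).tolist(),h.tolist())))
        bands=[(.17,.2),(.176,.184),(.22,.24)] if 'rail' in k else [(.055,.085),(.005,.03)]
        for lo,hi in bands:
            S=Q[(Q[:,2]>lo)&(Q[:,2]<hi)]
            if len(S)>4:print('  ',lo,hi,rect(S),(S.min(0)*1000).round(),(S.max(0)*1000).round())
E
python3 - <<'E'
import cv2
a=cv2.imread('pics/top0.png')
A=cv2.resize(a[155:245,140:265],None,fx=6,fy=6,interpolation=cv2.INTER_CUBIC)[:280]
B=cv2.resize(a[150:200,385:510],None,fx=6,fy=6,interpolation=cv2.INTER_CUBIC)
cv2.imwrite('pics/cropAB.png',cv2.vconcat([A,B]))
E
```

```text
top railA {-10: 1916, 0: 3631, 10: 1277, 20: 18, 30: 21, 40: 24, 50: 34, 60: 56, 70: 61, 80: 65, 90: 59, 100: 75, 110: 50, 120: 100, 130: 35, 140: 33, 150: 27, 160: 36, 170: 384, 180: 851, 190: 343, 200: 88, 210: 88, 220: 162, 230: 724, 240: 0, 250: 0, 260: 0}
   0.17 0.2 (array([606.5, 227.3]), array([ 76.6, 199.9]), 10.4, 1578) [551. 124. 170.] [648. 331. 200.]
   0.176 0.184 (array([600.2, 222.8]), array([ 72.7, 193.3]), 7.4, 827) [552. 126. 176.] [647. 319. 184.]
   0.22 0.24 (array([607.9, 216. ]), array([ 41. , 132.6]), 10.4, 886) [576. 148. 220.] [639. 284. 238.]
top railB {-10: 1925, 0: 2825, 10: 1393, 20: 603, 30: 16, 40: 13, 50: 22, 60: 39, 70: 39, 80: 40, 90: 37, 100: 41, 110: 32, 120: 51, 130: 20, 140: 16, 150: 12, 160: 16, 170: 529, 180: 842, 190: 340, 200: 244, 210: 256, 220: 584, 230: 226, 240: 0, 250: 0, 260: 0}
   0.17 0.2 (array([ 625.5, -258.4]), array([ 66.3, 201.8]), 10.4, 1711) [ 581. -363.  170.] [ 676. -153.  200.]
   0.176 0.184 (array([ 627.6, -257.7]), array([ 64.4, 202.5]), 9.0, 1044) [ 582. -363.  176.] [ 668. -153.  184.]
   0.22 0.24 (array([ 629.7, -25
[... 2384 characters left out ...]
 200.]
   0.176 0.184 (array([ 634.5, -259.5]), array([ 66.7, 200.1]), 12.2, 328) [ 594. -351.  176.] [ 687. -156.  184.]
   0.22 0.24 (array([ 632.4, -259.3]), array([ 70.4, 197.3]), 10.7, 836) [ 583. -361.  220.] [ 682. -157.  235.]
scene rest {-10: 616, 0: 889, 10: 226, 20: 60, 30: 80, 40: 89, 50: 124, 60: 180, 70: 120, 80: 0, 90: 0, 100: 0, 110: 0, 120: 23, 130: 48, 140: 74, 150: 83, 160: 80, 170: 196, 180: 0, 190: 0, 200: 0, 210: 0, 220: 0, 230: 0, 240: 0, 250: 0, 260: 0}
   0.055 0.085 (array([477.1, -84. ]), array([31.1, 87. ]), 69.9, 363) [ 436. -109.   55.] [522. -59.  80.]
   0.005 0.03 (array([ 433.9, -106.7]), array([143.1, 165.7]), 56.5, 339) [ 325. -156.    5.] [532. -36.  30.]
```

View pics/cropAB.png

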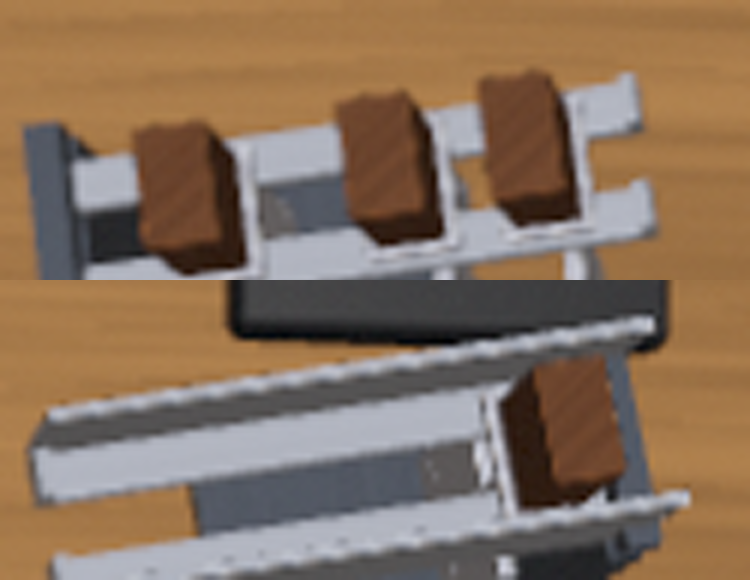

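The crop confirms the choice: the brown carrier at (229,180) is nearest the mouth, with clear bars and two low stops at x≈247. Guard plates flank rail B, and b2 sits at its far right end. Next I refine positions by intersecting pixel rays with known-height planes.

```bash
cat >> h.py <<'E'
def plane(c,uv,z):
    K=np.array([[c['fx'],0,c['cx']],[0,c['fy'],c['cy']],[0,0,1]])
    n=cv2.undistortPoints(np.asarray(uv,float).reshape(-1,1,2),K,np.array(c['dist'],float)).reshape(-1,2)
    d=np.c_[n,np.ones(len(n))]@c['R'];o=-c['R'].T@c['t']
    return (o+d*((z-o[2])/d[:,2])[:,None])
def band(c,W,box,lo,hi,z,mask=None):
    l,t,r,b=box;m=np.zeros((480,640),bool);m[t:b,l:r]=1
    m&=(W[...,2]>lo)&(W[...,2]<hi)
    if mask is not None:m&=mask
    v,u=np.nonzero(m);return plane(c,np.c_[u,v],z)
E
python3 - <<'E'
from h import *
for n,bx in (('top',dict(A=(140,160,260,245),B=(385,150,505,235),R=(322,236,375,296))),('scene',dict(A=(375,220,490,340),B=(135,215,245,335),R=(262,232,312,290)))):
    c=pickle.load(open(n+'.pkl','rb'));W=cloud(c);hsv=cv2.cvtColor(c['img'],cv2.COLOR_RGB2HSV)
    brown=(hsv[...,1]>100)&(hsv[...,2]<140)
    metal=hsv[...,1]<60
    print(n)
    m=np.zeros((480,640),np.uint8);l,t,r,b=bx['A'];m[t:b,l:r]=1
    m[~((W[...,2]>.224)&(W[...,2]<.24)&brown)]=0
    k,lab,st,_=cv2.connectedComponentsWithStats(m)
    for i in range(1,k):
        if st[i,4]>60:
            v,u=np.nonzero(lab==i);print(' blockA',rect(plane(c,np.c_[u,v],.232)))
    P=band(c,W,bx['B'],.215,.24,.225,metal);print(' guards',rect(P))
    P=band(c,W,bx['A'],.165,.2,.18,metal);print(' barsA',rect(P),'lab')
    P=band(c,W,bx['R'],.055,.09,.075,metal if n=='top' else None);print(' rest',rect(P))
E
```

```text
top
 blockA (array([616.4, 161.3]), array([40.5, 23.5]), 7.4, 257)
 blockA (array([608.2, 205.4]), array([40.6, 23.5]), 10.8, 256)
 blockA (array([597. , 267.7]), array([40.7, 25.8]), 10.8, 280)
 guards (array([ 628.7, -256.7]), array([ 63.7, 200.5]), 10.9, 613)
 barsA (array([599.9, 228.2]), array([ 79.2, 204.4]), 7.2, 1516) lab
 rest (array([473.7, -82.3]), array([27.5, 80.7]), 71.5, 351)
scene
 blockA (array([608.4, 266.8]), array([49.4, 25. ]), 10.3, 174)
 blockA (array([618.4, 203.8]), array([50. , 25.5]), 7.6, 193)
 blockA (array([627.6, 160.3]), array([48.5, 24.7]), 10.1, 181)
 guards (array([ 638.8, -256.9]), array([ 77.8, 198.1]), 10.9, 1012)
 barsA (array([599.2, 227.6]), array([105.2, 209. ]), 4.0, 1545) lab
 rest (array([489.2, -81.8]), array([ 38.7, 103.6]), 71.5, 363)
```

Run:
```python
from h import *
c=pickle.load(open('top.pkl','rb'));W=cloud(c)
hsv=cv2.cvtColor(c['img'],cv2.COLOR_RGB2HSV)
m=np.zeros((480,640),bool);m[236:296,322:375]=1
m&=(hsv[...,1]<70)
k,lab,st,_=cv2.connectedComponentsWithStats(m.astype(np.uint8))
for i in range(1,k):
    if st[i,4]>15:
        v,u=np.nonzero(lab==i);P=plane(c,np.c_[u,v],.075)[:,:2];q=P-P.mean(0);w,V=np.linalg.eigh(q.T@q)
        print(st[i],P.mean(0)*1000,np.degrees(np.arctan2(V[1,1],V[0,1])),rect(P))
# guards/bars angle via PCA, and predicted overlay
img=c['img'][:,:,::-1].copy()
def draw(o,yaw,pts,z,col):
    a=np.radians(yaw);R=np.array([[np.cos(a),-np.sin(a)],[np.sin(a),np.cos(a)]])
    X=np.c_[(np.array(pts)/1000)@R.T+np.array(o)/1000,np.full(len(pts),z)]
    return proj(c,X),col
L=[]
yawA=10.4;a=np.radians(yawA);u=np.array([-np.sin(a),np.cos(a)])
mA=np.array([616.4,161.3])-38*u;print('mouthA',mA)
for s in(-1,1):L.append(draw(mA,yawA,[(s*10,0),(s*26,0),(s*26,200),(s*10,200)],.18,(255,0,0)))
L.append(draw((616.4,161.3),yawA,[(-20,-12),(20,-12),(20,12),(-20,12)],.232,(0,255,0)))
yB=10.9;a=np.radians(yB);mB=np.array([628.7,-256.7])+100*np.array([-np.sin(a),np.cos(a)]);print('mouthB',mB)
for s in(-1,1):
    L.append(draw(mB,yB,[(s*10,0),(s*26,0),(s*26,-200),(s*10,-200)],.18,(255,0,0)))
    L.append(draw(mB,yB,[(s*27,0),(s*27,-200)],.225,(0,255,0)))
L.append(draw((473.7,-82.3),-20,[(-40,-4.5),(40,-4.5),(40,4.5),(-40,4.5)],.065,(255,0,0)))
S=8
def crop(l,t,r,b):
    im=cv2.resize(img[t:b,l:r],None,fx=S,fy=S,interpolation=cv2.INTER_CUBIC)
    for p,col in L: cv2.polylines(im,[np.round((p-[l,t]+.5)*S).astype(int)],True,col,1)
    return im
A=crop(200,160,262,220);B=crop(385,160,423,220);R=crop(322,236,372,296)
cv2.imwrite('pics/ov.png',cv2.resize(cv2.hconcat([A[:, :300],A[:,300:],B[:,:],R])[:480],None,fx=.66,fy=.66))
print(A.shape)
```

```text
[336 244  25  40 427] [473.05725657 -82.77482781] 161.36947614022432 (array([473.6, -83. ]), array([29. , 81.9]), 71.5, 427)
mouthA [623.25972752 123.92428411]
mouthB [ 609.7904557  -158.50412873]
(480, 496, 3)
```

View pics/ov.png

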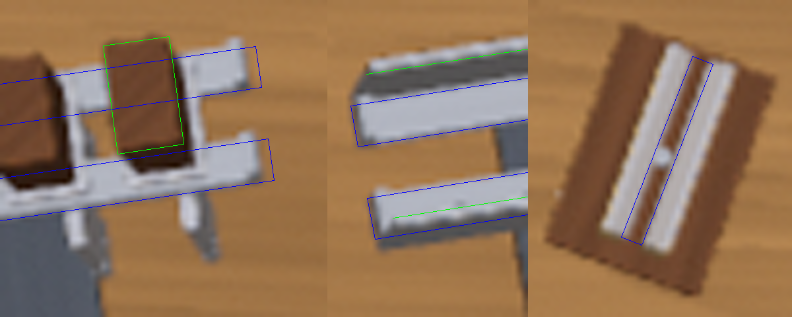

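The overlay fits rail B, the block and the slot to about a pixel. Rail A's bars end about 5 mm short of the drawn 38 mm, so the carrier sits about 33 mm inside. The rest's slot yaw is about -19.5°, and its pin is at about (347.4,265.7).

Run:
```python
from h import *
c=pickle.load(open('top.pkl','rb'))
print(plane(c,[(347.4-.5,265.7-.5),(347.4,265.7)],.027)*1000)
# start: tool yaw 26.06deg, target yaw 100.4
a=np.array([[np.cos(.4548),np.sin(.4548)],[np.sin(.4548),-np.cos(.4548)]])
print(a@(np.array([616.4,161.3])-np.array([241.5,-493.9])))
```

```text
[[474.02005922 -82.55215936  27.        ]
 [472.9365366  -83.69407347  27.        ]]
[ 624.60899774 -423.91113449]
```

>>> {"method": "step_arm", "body": {
  "plan": [
    {"dz": -0.09, "rz": -0.0917, "claw": 0},
    {"dz": -0.09, "rz": -0.0917, "claw": 0},
    {"dz": -0.09, "rz": -0.0917, "claw": 0},
    {"dz": -0.09, "rz": -0.0917, "claw": 0},
    {"dz": -0.09, "rz": -0.0917, "claw": 0},
    {"dz": -0.09, "rz": -0.0917, "claw": 0},
    {"dz": -0.09, "rz": -0.0917, "claw": 0},
    {"dz": -0.09, "rz": -0.0917, "claw": 0},
    {"dz": -0.09, "rz": -0.0917, "claw": 0}
  ]
}}

```text
$.plan[0]: bad value
```

>>> {"method": "step_arm", "body": {
  "plan": [
    {"dx": 0.29, "dy": 0.24, "claw": 0},
    {"dx": 0.29, "dy": 0.24, "claw": 0},
    {"dx": 0.29, "dy": 0.24, "claw": 0},
    {"dx": 0.29, "dy": 0.24, "claw": 0},
    {"dx": 0.29, "dy": 0.24, "claw": 0},
    {"dx": 0.29, "dy": 0.24, "claw": 0},
    {"dx": 0.29, "dy": 0.24, "claw": 0},
    {"dx": 0.29, "dy": 0.24, "claw": 0},
    {"dx": 0.29, "dy": 0.24, "claw": 0},
    {"dx": 0.29, "dy": 0.24, "claw": 0}
  ]
}}

```text
$.plan[0]: bad value
```

>>> {"method": "step_arm", "body": {
  "plan": [
    {"dx": 0.29, "dy": 0.24, "claw": 0},
    {"dx": 0.29, "dy": 0.24, "claw": 0},
    {"dx": 0.29, "dy": 0.24, "claw": 0},
    {"dx": 0.29, "dy": 0.24, "claw": 0},
    {"dx": 0.29, "dy": 0.24, "claw": 0},
    {"dx": 0.29, "dy": 0.24, "claw": 0},
    {"dx": 0.29, "dy": 0.24, "claw": 0},
    {"dx": 0.29, "dy": 0.24, "claw": 0},
    {"dx": 0.29, "dy": 0.24, "claw": 0},
    {"claw": 0}
  ]
}}

```text
$.plan[0]: bad value
```

>>> {"method": "step_arm", "body": {
  "plan": [
    {"dx": 0, "dy": 0, "dz": -0.09, "rx": 0, "ry": 0, "rz": -0.0917, "claw": 0},
    {"dx": 0, "dy": 0, "dz": -0.09, "rx": 0, "ry": 0, "rz": -0.0917, "claw": 0},
    {"dx": 0, "dy": 0, "dz": -0.09, "rx": 0, "ry": 0, "rz": -0.0917, "claw": 0},
    {"dx": 0, "dy": 0, "dz": -0.09, "rx": 0, "ry": 0, "rz": -0.0917, "claw": 0},
    {"dx": 0, "dy": 0, "dz": -0.09, "rx": 0, "ry": 0, "rz": -0.0917, "claw": 0},
    {"dx": 0, "dy": 0, "dz": -0.09, "rx": 0, "ry": 0, "rz": -0.0917, "claw": 0},
    {"dx": 0, "dy": 0, "dz": -0.09, "rx": 0, "ry": 0, "rz": -0.0917, "claw": 0},
    {"dx": 0, "dy": 0, "dz": -0.09, "rx": 0, "ry": 0, "rz": -0.0917, "claw": 0},
    {"dx": 0, "dy": 0, "dz": -0.09, "rx": 0, "ry": 0, "rz": -0.0917, "claw": 0}
  ]
}}

```text
time_s: 1.7
ee_pos: [0.2416, -0.4941, 0.3038]
eef_rot: [-3.142, -0.0, 1.757]
force: [-0.1, 0.2, 0.3]
grip_width: 0.0938
grip_force: 0.0
```

>>> {"method": "step_arm", "body": {
  "plan": [
    {"dx": 0.29, "dy": 0.24, "dz": 0, "rx": 0, "ry": 0, "rz": 0, "claw": 0},
    {"dx": 0.29, "dy": 0.24, "dz": 0, "rx": 0, "ry": 0, "rz": 0, "claw": 0},
    {"dx": 0.29, "dy": 0.24, "dz": 0, "rx": 0, "ry": 0, "rz": 0, "claw": 0},
    {"dx": 0.29, "dy": 0.24, "dz": 0, "rx": 0, "ry": 0, "rz": 0, "claw": 0},
    {"dx": 0.29, "dy": 0.24, "dz": 0, "rx": 0, "ry": 0, "rz": 0, "claw": 0},
    {"dx": 0.29, "dy": 0.24, "dz": 0, "rx": 0, "ry": 0, "rz": 0, "claw": 0},
    {"dx": 0.29, "dy": 0.24, "dz": 0, "rx": 0, "ry": 0, "rz": 0, "claw": 0},
    {"dx": 0.29, "dy": 0.24, "dz": 0, "rx": 0, "ry": 0, "rz": 0, "claw": 0},
    {"dx": 0.29, "dy": 0.24, "dz": 0, "rx": 0, "ry": 0, "rz": 0, "claw": 0},
    {"dx": 0.29, "dy": 0.24, "dz": 0, "rx": 0, "ry": 0, "rz": 0, "claw": 0}
  ]
}}

```text
time_s: 2.7
ee_pos: [0.4262, -0.1643, 0.3037]
eef_rot: [3.141, 0.0, 1.751]
force: [0.7, -0.0, -0.1]
grip_width: 0.094
grip_force: 0.0
```

>>> {"method": "step_arm", "body": {
  "plan": [
    {"dx": 0.29, "dy": 0.24, "dz": 0, "rx": 0, "ry": 0, "rz": 0, "claw": 0},
    {"dx": 0.29, "dy": 0.24, "dz": 0, "rx": 0, "ry": 0, "rz": 0, "claw": 0},
    {"dx": 0.29, "dy": 0.24, "dz": 0, "rx": 0, "ry": 0, "rz": 0, "claw": 0},
    {"dx": 0.29, "dy": 0.24, "dz": 0, "rx": 0, "ry": 0, "rz": 0, "claw": 0},
    {"dx": 0.29, "dy": 0.24, "dz": 0, "rx": 0, "ry": 0, "rz": 0, "claw": 0},
    {"dx": 0.29, "dy": 0.24, "dz": 0, "rx": 0, "ry": 0, "rz": 0, "claw": 0},
    {"dx": 0.29, "dy": 0.24, "dz": 0, "rx": 0, "ry": 0, "rz": 0, "claw": 0},
    {"dx": 0.29, "dy": 0.24, "dz": 0, "rx": 0, "ry": 0, "rz": 0, "claw": 0},
    {"dx": 0.29, "dy": 0.24, "dz": 0, "rx": 0, "ry": 0, "rz": 0, "claw": 0},
    {"dx": 0, "dy": 0, "dz": 0, "rx": 0, "ry": 0, "rz": 0, "claw": 0}
  ]
}}

```text
time_s: 3.7
ee_pos: [0.5921, 0.133, 0.3023]
eef_rot: [-3.14, -0.001, 1.754]
force: [-1.2, -0.4, -0.6]
grip_width: 0.0937
grip_force: 0.0
```

>>> {"method": "step_arm", "body": {
  "plan": [
    {"dx": 0.117, "dy": 0.145, "dz": 0, "rx": 0, "ry": 0, "rz": 0, "claw": 0},
    {"dx": 0.117, "dy": 0.145, "dz": 0, "rx": 0, "ry": 0, "rz": 0, "claw": 0},
    {"dx": 0, "dy": 0, "dz": 0.18, "rx": 0, "ry": 0, "rz": 0, "claw": 0},
    {"dx": 0, "dy": 0, "dz": 0.18, "rx": 0, "ry": 0, "rz": 0, "claw": 0},
    {"dx": 0, "dy": 0, "dz": 0.18, "rx": 0, "ry": 0, "rz": 0, "claw": 0},
    {"dx": 0, "dy": 0, "dz": 0.18, "rx": 0, "ry": 0, "rz": 0, "claw": 0},
    {"dx": 0, "dy": 0, "dz": 0.18, "rx": 0, "ry": 0, "rz": 0, "claw": 0},
    {"dx": 0, "dy": 0, "dz": 0, "rx": 0, "ry": 0, "rz": 0, "claw": 0},
    {"dx": 0, "dy": 0, "dz": 0, "rx": 0, "ry": 0, "rz": 0, "claw": 0}
  ]
}}

```text
time_s: 4.6
ee_pos: [0.6157, 0.1577, 0.2141]
eef_rot: [3.141, 0.0, 1.751]
force: [0.3, -0.3, 0.1]
grip_width: 0.094
grip_force: 0.0
```

Run:
```python
from station import telemetry, viewer
import cv2
print(telemetry.get_obs()['ee_pos'])
a=viewer.camera('top')['img'][:,:,::-1];b=viewer.camera('scene')['img'][:,:,::-1]
f=lambda i:cv2.resize(i,(400,400),interpolation=cv2.INTER_CUBIC)
cv2.imwrite('pics/g1.png',cv2.hconcat([f(a[130:250,140:260]),f(b[200:320,360:480])]))
```

```text
[0.61572948 0.15766014 0.21414294]
```

View pics/g1.png

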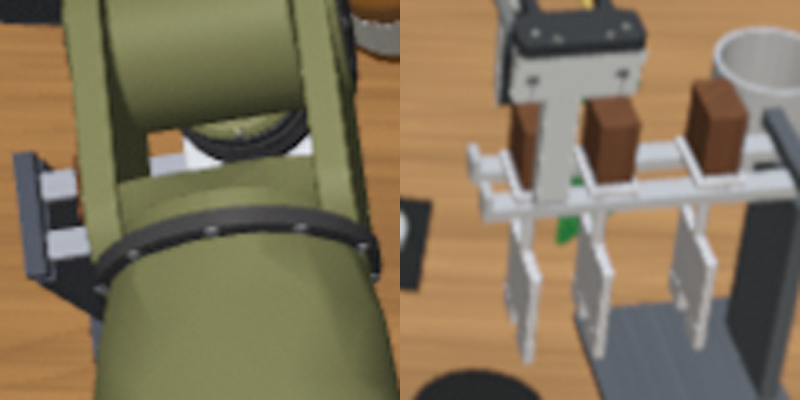

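The scene crop shows the gripper over the first block with a finger on its x face; the displacement agrees with the rail yaw. I'll correct 3 mm and close.

>>> {"method": "step_arm", "body": {
  "grip_force": 25,
  "plan": [
    {"dx": 0.034, "dy": 0, "dz": 0.02, "rx": 0, "ry": 0, "rz": 0, "claw": 0},
    {"dx": 0, "dy": 0, "dz": 0, "rx": 0, "ry": 0, "rz": 0, "claw": 0.4},
    {"dx": 0, "dy": 0, "dz": 0, "rx": 0, "ry": 0, "rz": 0, "claw": 1},
    {"dx": 0, "dy": 0, "dz": 0, "rx": 0, "ry": 0, "rz": 0, "claw": 1},
    {"dx": 0, "dy": 0, "dz": 0, "rx": 0, "ry": 0, "rz": 0, "claw": 1},
    {"dx": 0, "dy": 0, "dz": 0, "rx": 0, "ry": 0, "rz": 0, "claw": 1},
    {"dx": 0, "dy": 0, "dz": 0, "rx": 0, "ry": 0, "rz": 0, "claw": 1},
    {"dx": 0, "dy": 0, "dz": 0, "rx": 0, "ry": 0, "rz": 0, "claw": 1}
  ]
}}

```text
time_s: 5.5
ee_pos: [0.6151, 0.1613, 0.2115]
eef_rot: [3.141, -0.0, 1.751]
force: [1.2, 0.6, -0.2]
grip_width: 0.0416
grip_force: 0.3
```

>>> {"method": "step_arm", "body": {
  "plan": [
    {"dx": 0, "dy": 0, "dz": 0, "rx": 0, "ry": 0, "rz": 0, "claw": 1},
    {"dx": 0, "dy": 0, "dz": 0, "rx": 0, "ry": 0, "rz": 0, "claw": 1},
    {"dx": 0, "dy": 0, "dz": 0, "rx": 0, "ry": 0, "rz": 0, "claw": 1}
  ]
}}

```text
time_s: 5.8
ee_pos: [0.6151, 0.1613, 0.2115]
eef_rot: [3.142, 0.0, 1.751]
force: [0.1, -0.2, -0.1]
grip_width: 0.0397
grip_force: 25.0
```

>>> {"method": "step_arm", "body": {
  "plan": [
    {"dx": 0, "dy": 0, "dz": -0.08, "rx": 0, "ry": 0, "rz": 0, "claw": 1},
    {"dx": 0, "dy": 0, "dz": -0.09, "rx": 0, "ry": 0, "rz": 0, "claw": 1},
    {"dx": 0, "dy": 0, "dz": -0.08, "rx": 0, "ry": 0, "rz": 0, "claw": 1},
    {"dx": 0, "dy": 0, "dz": 0, "rx": 0, "ry": 0, "rz": 0, "claw": 1},
    {"dx": -0.1, "dy": 0, "dz": 0, "rx": 0, "ry": 0, "rz": 0, "claw": 1},
    {"dx": -0.2, "dy": 0, "dz": 0, "rx": 0, "ry": 0, "rz": 0, "claw": 1},
    {"dx": -0.2, "dy": 0, "dz": 0, "rx": 0, "ry": 0, "rz": 0, "claw": 1},
    {"dx": -0.2, "dy": 0, "dz": 0, "rx": 0, "ry": 0, "rz": 0, "claw": 1},
    {"dx": -0.2, "dy": 0, "dz": 0, "rx": 0, "ry": 0, "rz": 0, "claw": 1},
    {"dx": 0, "dy": 0, "dz": 0, "rx": 0, "ry": 0, "rz": 0, "claw": 1}
  ]
}}

```text
time_s: 6.8
ee_pos: [0.6314, 0.0701, 0.2359]
eef_rot: [-3.141, 0.0, 1.749]
force: [0.1, 0.3, -0.8]
grip_width: 0.0402
grip_force: 25.0
```

>>> {"method": "step_arm", "body": {
  "plan": [
    {"dx": 0, "dy": 0, "dz": -0.07, "rx": 0, "ry": 0, "rz": 0.083, "claw": 1},
    {"dx": 0, "dy": 0, "dz": -0.07, "rx": 0, "ry": 0, "rz": 0.083, "claw": 1},
    {"dx": 0, "dy": 0, "dz": -0.07, "rx": 0, "ry": 0, "rz": 0.083, "claw": 1},
    {"dx": 0, "dy": 0, "dz": -0.07, "rx": 0, "ry": 0, "rz": 0.083, "claw": 1},
    {"dx": -0.24, "dy": -0.12, "dz": 0, "rx": 0, "ry": 0, "rz": 0, "claw": 1},
    {"dx": -0.24, "dy": -0.12, "dz": 0, "rx": 0, "ry": 0, "rz": 0, "claw": 1},
    {"dx": -0.24, "dy": -0.12, "dz": 0, "rx": 0, "ry": 0, "rz": 0, "claw": 1},
    {"dx": -0.24, "dy": -0.12, "dz": 0, "rx": 0, "ry": 0, "rz": 0, "claw": 1},
    {"dx": -0.24, "dy": -0.12, "dz": 0, "rx": 0, "ry": 0, "rz": 0, "claw": 1},
    {"dx": -0.24, "dy": -0.12, "dz": 0, "rx": 0, "ry": 0, "rz": 0, "claw": 1}
  ]
}}

```text
time_s: 7.8
ee_pos: [0.5142, -0.0392, 0.2642]
eef_rot: [-3.141, -0.0, 1.23]
force: [0.8, -0.1, -1.1]
grip_width: 0.0398
grip_force: 25.0
```

>>> {"method": "step_arm", "body": {
  "plan": [
    {"dx": -0.24, "dy": -0.12, "dz": 0, "rx": 0, "ry": 0, "rz": 0, "claw": 1},
    {"dx": -0.24, "dy": -0.12, "dz": 0, "rx": 0, "ry": 0, "rz": 0, "claw": 1},
    {"dx": 0, "dy": 0, "dz": 0, "rx": 0, "ry": 0, "rz": 0, "claw": 1},
    {"dx": 0, "dy": 0, "dz": 0, "rx": 0, "ry": 0, "rz": 0, "claw": 1}
  ]
}}

```text
time_s: 8.2
ee_pos: [0.4765, -0.0759, 0.2646]
eef_rot: [3.141, -0.0, 1.229]
force: [0.1, -0.0, -1.1]
grip_width: 0.0398
grip_force: 25.0
```

>>> {"method": "step_arm", "body": {
  "plan": [
    {"dx": -0.075, "dy": -0.007, "dz": 0.1, "rx": 0, "ry": 0, "rz": 0, "claw": 1},
    {"dx": 0, "dy": 0, "dz": 0.15, "rx": 0, "ry": 0, "rz": 0, "claw": 1},
    {"dx": 0, "dy": 0, "dz": 0, "rx": 0, "ry": 0, "rz": 0, "claw": 1},
    {"dx": 0, "dy": 0, "dz": 0, "rx": 0, "ry": 0, "rz": 0, "claw": 1}
  ]
}}

```text
time_s: 8.6
ee_pos: [0.4735, -0.0826, 0.2391]
eef_rot: [-3.141, 0.0, 1.23]
force: [-0.9, -0.3, -1.1]
grip_width: 0.0402
grip_force: 25.0
```

```bash
cat > look.py <<'E'
from h import *
from station import telemetry, viewer
import sys
o=telemetry.get_obs();p=np.array(o['ee_pos']);y=o['eef_rot'][2]-np.pi/2
print(p.round(4),np.degrees(y),o['force'])
c=viewer.camera('scene');pickle.dump(c,open('s2.pkl','wb'))
def T(o_,yaw,pts):
    R=np.array([[np.cos(yaw),-np.sin(yaw),0],[np.sin(yaw),np.cos(yaw),0],[0,0,1]]);return proj(c,np.array(pts)/1000@R.T+o_)
org=p-[0,0,.0315]
L=[(T(org,y,[(-30,3,-123),(30,3,-123),(30,3,-53),(-30,3,-53)]),(255,0,0)),
   (T(org,y,[(-30,-3,-123),(30,-3,-123),(30,-3,-53),(-30,-3,-53)]),(255,0,0)),
   (T(np.array([.4735,-.0827,.015]),np.radians(-19.5),[(-40,-4.5,50),(40,-4.5,50),(40,4.5,50),(-40,4.5,50)]),(0,255,0))]
S=7;l,t,r,b=240,195,330,290
im=cv2.resize(c['img'][t:b,l:r,::-1],None,fx=S,fy=S,interpolation=cv2.INTER_CUBIC)
raw=im.copy()
for q,col in L: cv2.polylines(im,[np.round((q-[l,t]+.5)*S).astype(int)],True,col,1)
cv2.imwrite(sys.argv[1],cv2.resize(cv2.hconcat([raw[:,100:530],im[:,100:530]]),None,fx=.9,fy=.9))
E
python3 look.py pics/r1.png
```

```text
[ 0.4735 -0.0826  0.2391] -19.512953717651904 [-0.89286435 -0.26993085 -1.09531637]
```

View pics/r1.png

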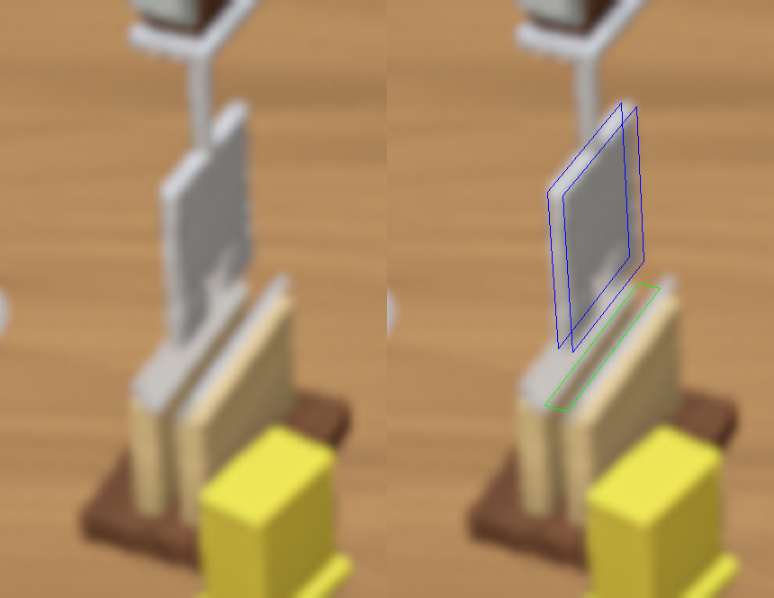

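The raw and overlaid scene crops show the plate hanging over the slot. The predicted plate (blue) and slot (green) match the image within about 1 px, so I descend gently.

>>> {"method": "step_arm", "body": {
  "plan": [
    {"dx": 0, "dy": 0, "dz": 0.05, "rx": 0, "ry": 0, "rz": 0, "claw": 1},
    {"dx": 0, "dy": 0, "dz": 0.05, "rx": 0, "ry": 0, "rz": 0, "claw": 1},
    {"dx": 0, "dy": 0, "dz": 0.05, "rx": 0, "ry": 0, "rz": 0, "claw": 1},
    {"dx": 0, "dy": 0, "dz": 0.05, "rx": 0, "ry": 0, "rz": 0, "claw": 1},
    {"dx": 0, "dy": 0, "dz": 0.05, "rx": 0, "ry": 0, "rz": 0, "claw": 1},
    {"dx": 0, "dy": 0, "dz": 0, "rx": 0, "ry": 0, "rz": 0, "claw": 1}
  ]
}}

```text
time_s: 9.25
ee_pos: [0.4732, -0.0826, 0.2137]
eef_rot: [-3.141, -0.0, 1.23]
force: [0.9, 2.2, -1.5]
grip_width: 0.0403
grip_force: 25.0
```

>>> {"method": "step_arm", "body": {
  "plan": [
    {"dx": 0.006, "dy": 0, "dz": 0, "rx": 0, "ry": 0, "rz": 0, "claw": 1},
    {"dx": 0, "dy": 0, "dz": 0.05, "rx": 0, "ry": 0, "rz": 0, "claw": 1},
    {"dx": 0, "dy": 0, "dz": 0.05, "rx": 0, "ry": 0, "rz": 0, "claw": 1},
    {"dx": 0, "dy": 0, "dz": 0.05, "rx": 0, "ry": 0, "rz": 0, "claw": 1},
    {"dx": 0, "dy": 0, "dz": 0, "rx": 0, "ry": 0, "rz": 0, "claw": 1}
  ]
}}

```text
time_s: 9.75
ee_pos: [0.4732, -0.0822, 0.1986]
eef_rot: [-3.14, 0.0, 1.23]
force: [-0.1, 0.9, -1.0]
grip_width: 0.0396
grip_force: 25.0
```

>>> {"method": "step_arm", "body": {
  "plan": [
    {"dx": 0, "dy": 0, "dz": 0.05, "rx": 0, "ry": 0, "rz": 0, "claw": 1},
    {"dx": 0, "dy": 0, "dz": 0.05, "rx": 0, "ry": 0, "rz": 0, "claw": 1},
    {"dx": 0, "dy": 0, "dz": 0.05, "rx": 0, "ry": 0, "rz": 0, "claw": 1},
    {"dx": 0, "dy": 0, "dz": 0.02, "rx": 0, "ry": 0, "rz": 0, "claw": 1},
    {"dx": 0, "dy": 0, "dz": 0.02, "rx": 0, "ry": 0, "rz": 0, "claw": 1},
    {"dx": 0, "dy": 0, "dz": 0.02, "rx": 0, "ry": 0, "rz": 0, "claw": 1},
    {"dx": 0, "dy": 0, "dz": 0, "rx": 0, "ry": 0, "rz": 0, "claw": 1}
  ]
}}

```text
time_s: 10.45
ee_pos: [0.4737, -0.0824, 0.1783]
eef_rot: [3.141, -0.0, 1.23]
force: [1.8, -0.2, -2.5]
grip_width: 0.0398
grip_force: 25.0
```

>>> {"method": "step_arm", "body": {
  "plan": [
    {"dx": 0, "dy": 0, "dz": 0.03, "rx": 0, "ry": 0, "rz": 0, "claw": 1},
    {"dx": 0, "dy": 0, "dz": 0.025, "rx": 0, "ry": 0, "rz": 0, "claw": 1},
    {"dx": 0, "dy": 0, "dz": 0.015, "rx": 0, "ry": 0, "rz": 0, "claw": 1},
    {"dx": 0, "dy": 0, "dz": 0.01, "rx": 0, "ry": 0, "rz": 0, "claw": 1},
    {"dx": 0, "dy": 0, "dz": 0, "rx": 0, "ry": 0, "rz": 0, "claw": 1}
  ]
}}

```text
time_s: 10.95
ee_pos: [0.4737, -0.0824, 0.1704]
eef_rot: [3.141, -0.0, 1.23]
force: [3.8, -0.3, -1.0]
grip_width: 0.0396
grip_force: 25.0
```

>>> {"method": "step_arm", "body": {
  "plan": [
    {"dx": 0, "dy": 0.01, "dz": 0, "rx": 0, "ry": 0, "rz": 0, "claw": 1},
    {"dx": 0, "dy": 0, "dz": 0.01, "rx": 0, "ry": 0, "rz": 0, "claw": 1},
    {"dx": 0, "dy": 0, "dz": 0.005, "rx": 0, "ry": 0, "rz": 0, "claw": 1},
    {"dx": 0, "dy": 0, "dz": 0, "rx": 0, "ry": 0, "rz": 0, "claw": 1}
  ]
}}

```text
time_s: 11.35
ee_pos: [0.4743, -0.0825, 0.1694]
eef_rot: [-3.141, 0.0, 1.23]
force: [-2.8, 0.9, 8.4]
grip_width: 0.0397
grip_force: 25.0
```

>>> {"method": "step_arm", "body": {
  "plan": [
    {"dx": 0, "dy": -0.004, "dz": 0, "rx": 0, "ry": 0, "rz": 0, "claw": 1},
    {"dx": 0, "dy": 0, "dz": 0, "rx": 0, "ry": 0, "rz": 0, "claw": 0.4},
    {"dx": 0, "dy": 0, "dz": 0, "rx": 0, "ry": 0, "rz": 0, "claw": 0},
    {"dx": 0, "dy": 0, "dz": 0, "rx": 0, "ry": 0, "rz": 0, "claw": 0},
    {"dx": 0, "dy": 0, "dz": 0, "rx": 0, "ry": 0, "rz": 0, "claw": 0},
    {"dx": 0, "dy": 0, "dz": -0.15, "rx": 0, "ry": 0, "rz": 0, "claw": 0},
    {"dx": 0, "dy": 0, "dz": -0.3, "rx": 0, "ry": 0, "rz": 0, "claw": 0},
    {"dx": 0, "dy": 0, "dz": -0.35, "rx": 0, "ry": 0, "rz": 0, "claw": 0},
    {"dx": 0, "dy": 0, "dz": 0, "rx": 0, "ry": 0, "rz": 0, "claw": 0}
  ]
}}

```text
time_s: 12.25
ee_pos: [0.4754, -0.0828, 0.253]
eef_rot: [3.135, -0.001, 1.23]
force: [-0.3, -0.1, 0.3]
grip_width: 0.0938
grip_force: 0.0
```

```bash
cat > look2.py <<'E'
from h import *
from station import telemetry, viewer
import sys
o=telemetry.get_obs();print(o['time_s'],np.round(o['ee_pos'],4))
c=viewer.camera('scene');W=cloud(c);hsv=cv2.cvtColor(c['img'],cv2.COLOR_RGB2HSV)
S=5;l,t,r,b=225,170,345,290
cv2.imwrite(sys.argv[1],cv2.resize(c['img'][t:b,l:r,::-1],None,fx=S,fy=S,interpolation=cv2.INTER_CUBIC))
E
python3 look2.py pics/p1.png
```

```text
12.25 [ 0.4754 -0.0828  0.253 ]
```

View pics/p1.png

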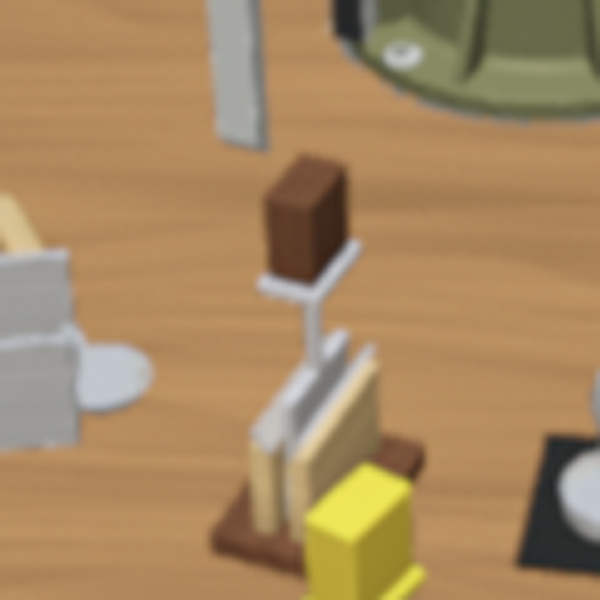

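The carrier stands upright in the rest with its block at about (305,220) in the crop and its plate between the lips, and the fingers are clear. Now I turn 90° for the front/back grip.

>>> {"method": "step_arm", "body": {
  "plan": [
    {"dx": 0, "dy": 0, "dz": 0, "rx": 0, "ry": 0, "rz": 0.091, "claw": 0},
    {"dx": 0, "dy": 0, "dz": 0, "rx": 0, "ry": 0, "rz": 0.091, "claw": 0},
    {"dx": 0, "dy": 0, "dz": 0, "rx": 0, "ry": 0, "rz": 0.091, "claw": 0},
    {"dx": 0, "dy": 0, "dz": 0, "rx": 0, "ry": 0, "rz": 0.091, "claw": 0},
    {"dx": 0, "dy": 0, "dz": 0, "rx": 0, "ry": 0, "rz": 0.091, "claw": 0},
    {"dx": 0, "dy": 0, "dz": 0, "rx": 0, "ry": 0, "rz": 0.091, "claw": 0},
    {"dx": 0, "dy": 0, "dz": 0, "rx": 0, "ry": 0, "rz": 0.091, "claw": 0},
    {"dx": 0, "dy": 0, "dz": 0, "rx": 0, "ry": 0, "rz": 0.091, "claw": 0},
    {"dx": 0, "dy": 0, "dz": 0, "rx": 0, "ry": 0, "rz": 0.091, "claw": 0},
    {"dx": 0, "dy": 0, "dz": 0, "rx": 0, "ry": 0, "rz": 0.091, "claw": 0}
  ]
}}

```text
time_s: 13.3
ee_pos: [0.4737, -0.0824, 0.2476]
eef_rot: [-3.141, 0.002, -0.206]
force: [-0.6, -0.6, 0.0]
grip_width: 0.0943
grip_force: 0.0
```

>>> {"method": "step_arm", "body": {
  "plan": [
    {"dx": 0, "dy": 0, "dz": 0, "rx": 0, "ry": 0, "rz": 0.09, "claw": 0},
    {"dx": 0, "dy": 0, "dz": 0, "rx": 0, "ry": 0, "rz": 0, "claw": 0}
  ]
}}

```text
time_s: 13.5
ee_pos: [0.4738, -0.0824, 0.2478]
eef_rot: [3.141, 0.002, -0.344]
force: [0.5, -0.3, 1.3]
grip_width: 0.0939
grip_force: 0.0
```

>>> {"method": "step_arm", "body": {
  "grip_force": 25,
  "plan": [
    {"dx": 0, "dy": 0, "dz": 0.2, "rx": 0, "ry": 0, "rz": 0, "claw": 0},
    {"dx": 0, "dy": 0, "dz": 0.2, "rx": 0, "ry": 0, "rz": 0, "claw": 0},
    {"dx": 0, "dy": 0, "dz": 0.2, "rx": 0, "ry": 0, "rz": 0, "claw": 0},
    {"dx": 0, "dy": 0, "dz": 0.17, "rx": 0, "ry": 0, "rz": 0, "claw": 0},
    {"dx": 0, "dy": 0, "dz": 0, "rx": 0, "ry": 0, "rz": 0, "claw": 0.5},
    {"dx": 0, "dy": 0, "dz": 0, "rx": 0, "ry": 0, "rz": 0, "claw": 1},
    {"dx": 0, "dy": 0, "dz": 0, "rx": 0, "ry": 0, "rz": 0, "claw": 1},
    {"dx": 0, "dy": 0, "dz": 0, "rx": 0, "ry": 0, "rz": 0, "claw": 1},
    {"dx": 0, "dy": 0, "dz": 0, "rx": 0, "ry": 0, "rz": 0, "claw": 1},
    {"dx": 0, "dy": 0, "dz": 0, "rx": 0, "ry": 0, "rz": 0, "claw": 1}
  ]
}}

```text
time_s: 14.5
ee_pos: [0.4742, -0.0825, 0.1723]
eef_rot: [-3.142, -0.001, -0.341]
force: [-0.5, 0.8, -0.3]
grip_width: 0.0493
grip_force: 0.0
```

>>> {"method": "step_arm", "body": {
  "plan": [
    {"dx": 0, "dy": 0, "dz": 0, "rx": 0, "ry": 0, "rz": 0, "claw": 1},
    {"dx": 0, "dy": 0, "dz": 0, "rx": 0, "ry": 0, "rz": 0, "claw": 1},
    {"dx": 0, "dy": 0, "dz": 0, "rx": 0, "ry": 0, "rz": 0, "claw": 1},
    {"dx": 0, "dy": 0, "dz": 0, "rx": 0, "ry": 0, "rz": 0, "claw": 1}
  ]
}}

```text
time_s: 14.9
ee_pos: [0.4741, -0.0825, 0.172]
eef_rot: [3.142, -0.0, -0.341]
force: [-0.2, -0.1, 0.1]
grip_width: 0.0239
grip_force: 25.0
```

>>> {"method": "step_arm", "body": {
  "plan": [
    {"dx": 0, "dy": 0, "dz": -0.1, "rx": 0, "ry": 0, "rz": 0, "claw": 1},
    {"dx": 0, "dy": 0, "dz": -0.2, "rx": 0, "ry": 0, "rz": 0, "claw": 1},
    {"dx": 0, "dy": 0, "dz": -0.25, "rx": 0, "ry": 0, "rz": 0, "claw": 1},
    {"dx": 0, "dy": 0, "dz": -0.25, "rx": 0, "ry": 0, "rz": 0, "claw": 1},
    {"dx": 0, "dy": 0, "dz": -0.28, "rx": 0, "ry": 0, "rz": 0, "claw": 1},
    {"dx": 0, "dy": 0, "dz": 0, "rx": 0, "ry": 0, "rz": -0.0845, "claw": 1},
    {"dx": 0, "dy": 0, "dz": 0, "rx": 0, "ry": 0, "rz": -0.0845, "claw": 1},
    {"dx": 0, "dy": 0, "dz": 0, "rx": 0, "ry": 0, "rz": -0.0845, "claw": 1},
    {"dx": 0, "dy": 0, "dz": 0, "rx": 0, "ry": 0, "rz": -0.0845, "claw": 1},
    {"dx": 0, "dy": 0, "dz": 0, "rx": 0, "ry": 0, "rz": 0, "claw": 1}
  ]
}}

```text
time_s: 15.9
ee_pos: [0.474, -0.0824, 0.2805]
eef_rot: [3.142, -0.0, 0.192]
force: [-0.3, -0.6, -1.4]
grip_width: 0.0236
grip_force: 25.0
```

>>> {"method": "step_arm", "body": {
  "plan": [
    {"dx": 0.2, "dy": 0.08, "dz": 0, "rx": 0, "ry": 0, "rz": 0, "claw": 1},
    {"dx": 0.25, "dy": 0.1, "dz": 0, "rx": 0, "ry": 0, "rz": 0, "claw": 1},
    {"dx": 0.25, "dy": 0.1, "dz": 0, "rx": 0, "ry": 0, "rz": 0, "claw": 1},
    {"dx": 0.25, "dy": 0.1, "dz": 0, "rx": 0, "ry": 0, "rz": 0, "claw": 1},
    {"dx": 0.2, "dy": 0.1, "dz": 0, "rx": 0, "ry": 0, "rz": 0, "claw": 1},
    {"dx": 0, "dy": 0, "dz": 0, "rx": 0, "ry": 0, "rz": 0, "claw": 1},
    {"dx": 0, "dy": 0, "dz": 0, "rx": 0, "ry": 0, "rz": 0, "claw": 1}
  ]
}}

```text
time_s: 16.6
ee_pos: [0.5958, -0.1078, 0.2797]
eef_rot: [-3.141, 0.001, 0.187]
force: [-1.1, 0.5, -1.5]
grip_width: 0.0239
grip_force: 25.0
```

>>> {"method": "step_arm", "body": {
  "plan": [
    {"dx": 0.041, "dy": 0.024, "dz": 0.1, "rx": 0, "ry": 0, "rz": 0, "claw": 1},
    {"dx": 0, "dy": 0, "dz": 0.17, "rx": 0, "ry": 0, "rz": 0, "claw": 1},
    {"dx": 0, "dy": 0, "dz": 0.17, "rx": 0, "ry": 0, "rz": 0, "claw": 1},
    {"dx": 0, "dy": 0, "dz": 0, "rx": 0, "ry": 0, "rz": 0, "claw": 1},
    {"dx": 0, "dy": 0, "dz": 0, "rx": 0, "ry": 0, "rz": 0, "claw": 1}
  ]
}}

```text
time_s: 17.1
ee_pos: [0.6004, -0.1095, 0.2364]
eef_rot: [3.142, -0.0, 0.189]
force: [0.0, -0.4, -0.9]
grip_width: 0.0239
grip_force: 25.0
```

```bash
cat > look3.py <<'E'
from h import *
from station import telemetry, viewer
import sys
o=telemetry.get_obs();p=np.array(o['ee_pos']);y=o['eef_rot'][2]
print(o['time_s'],p.round(4),np.degrees(y),np.round(o['force'],1))
mB=np.array([.6098,-.1585,.18]);d=p-mB;a=np.radians(10.9);print('in rail frame mm',1000*(d[0]*np.cos(a)+d[1]*np.sin(a)),1000*(-d[0]*np.sin(a)+d[1]*np.cos(a)))
c=viewer.camera('scene')
def T(o_,yaw,pts):
    R=np.array([[np.cos(yaw),-np.sin(yaw),0],[np.sin(yaw),np.cos(yaw),0],[0,0,1]]);return proj(c,np.array(pts)/1000@R.T+o_)
org=p-[0,0,.034]
L=[(T(org,y,[(-23,-15,0),(23,-15,0),(23,15,0),(-23,15,0)]),(255,0,0)),(T(org,y,[(-30,0,-53),(30,0,-53),(30,0,-123),(-30,0,-123)]),(255,0,0))]
for s in(-1,1):L+=[(T(mB,a,[(s*27,0,45),(s*27,-200,45),(s*27,-200,0),(s*27,0,0)]),(0,255,0)),(T(mB,a,[(s*10,0,0),(s*26,0,0),(s*26,-30,0),(s*10,-30,0)]),(0,0,255))]
S=6;l,t,r,b=135,195,268,295
im=cv2.resize(c['img'][t:b,l:r,::-1],None,fx=S,fy=S,interpolation=cv2.INTER_CUBIC)
if len(sys.argv)<3:
  for q,col in L: cv2.polylines(im,[np.round((q-[l,t]+.5)*S).astype(int)],True,col,1)
cv2.imwrite(sys.argv[1],im)
E
python3 look3.py pics/b1.png
```

```text
17.1 [ 0.6004 -0.1095  0.2364] 10.84466264364427 [ 0.  -0.4 -0.9]
in rail frame mm 0.03786712744394301 49.92745203048022
```

View pics/b1.png

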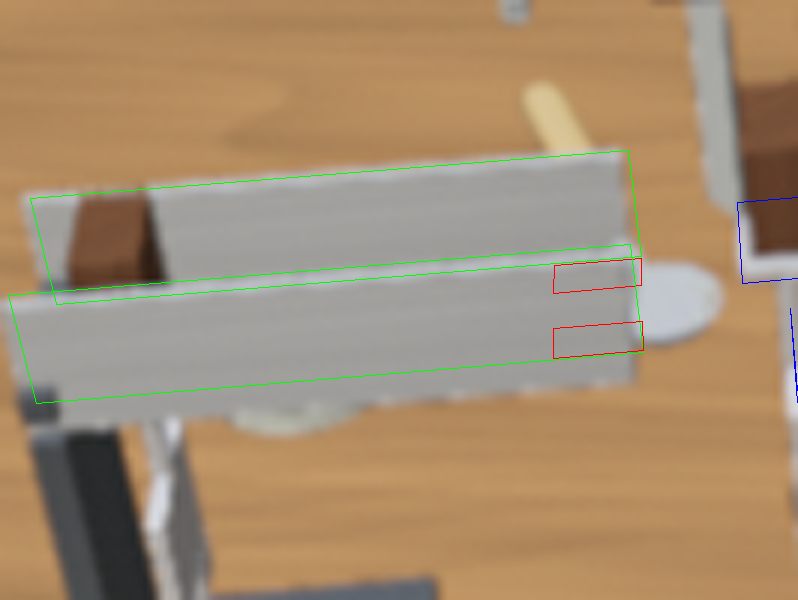

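The scene crop agrees with the predicted guards (green) and the held plate (blue) within about 1 px. I'm going in slowly along the rail.

>>> {"method": "step_arm", "body": {
  "plan": [
    {"dx": 0, "dy": 0.1, "dz": 0, "rx": 0, "ry": 0, "rz": 0, "claw": 1},
    {"dx": 0, "dy": 0.1, "dz": 0, "rx": 0, "ry": 0, "rz": 0, "claw": 1},
    {"dx": 0, "dy": 0.1, "dz": 0, "rx": 0, "ry": 0, "rz": 0, "claw": 1},
    {"dx": 0, "dy": 0.1, "dz": 0, "rx": 0, "ry": 0, "rz": 0, "claw": 1},
    {"dx": 0, "dy": 0.1, "dz": 0, "rx": 0, "ry": 0, "rz": 0, "claw": 1},
    {"dx": 0, "dy": 0, "dz": 0, "rx": 0, "ry": 0, "rz": 0, "claw": 1}
  ]
}}

```text
time_s: 17.75
ee_pos: [0.6101, -0.1601, 0.2357]
eef_rot: [3.142, 0.0, 0.188]
force: [-0.1, 0.4, -1.5]
grip_width: 0.0238
grip_force: 25.0
```

>>> {"method": "step_arm", "body": {
  "plan": [
    {"dx": 0, "dy": 0.1, "dz": 0, "rx": 0, "ry": 0, "rz": 0, "claw": 1},
    {"dx": 0, "dy": 0.1, "dz": 0, "rx": 0, "ry": 0, "rz": 0, "claw": 1},
    {"dx": 0, "dy": 0.1, "dz": 0, "rx": 0, "ry": 0, "rz": 0, "claw": 1},
    {"dx": 0, "dy": 0.1, "dz": 0, "rx": 0, "ry": 0, "rz": 0, "claw": 1},
    {"dx": 0, "dy": 0.1, "dz": 0, "rx": 0, "ry": 0, "rz": 0, "claw": 1},
    {"dx": 0, "dy": 0.1, "dz": 0, "rx": 0, "ry": 0, "rz": 0, "claw": 1},
    {"dx": 0, "dy": 0, "dz": 0, "rx": 0, "ry": 0, "rz": 0, "claw": 1}
  ]
}}

```text
time_s: 18.45
ee_pos: [0.6213, -0.2189, 0.2357]
eef_rot: [3.142, 0.0, 0.189]
force: [0.5, 0.3, -0.4]
grip_width: 0.0239
grip_force: 25.0
```

```bash
python3 look3.py pics/b2.png
```

```text
18.45 [ 0.6213 -0.2189  0.2357] 10.80738801857358 [ 0.5  0.3 -0.4]
in rail frame mm -0.08303356694755633 -61.46037397461119
```

Free of contact and at -61 mm. Lowering about 21.5 mm.

>>> {"method": "step_arm", "body": {
  "plan": [
    {"dx": 0, "dy": 0, "dz": 0.06, "rx": 0, "ry": 0, "rz": 0, "claw": 1},
    {"dx": 0, "dy": 0, "dz": 0.06, "rx": 0, "ry": 0, "rz": 0, "claw": 1},
    {"dx": 0, "dy": 0, "dz": 0.05, "rx": 0, "ry": 0, "rz": 0, "claw": 1},
    {"dx": 0, "dy": 0, "dz": 0.03, "rx": 0, "ry": 0, "rz": 0, "claw": 1},
    {"dx": 0, "dy": 0, "dz": 0.01, "rx": 0, "ry": 0, "rz": 0, "claw": 1},
    {"dx": 0, "dy": 0, "dz": 0, "rx": 0, "ry": 0, "rz": 0, "claw": 1}
  ]
}}

```text
time_s: 19.1
ee_pos: [0.6213, -0.2175, 0.2149]
eef_rot: [-3.142, 0.0, 0.19]
force: [0.7, 0.2, -1.0]
grip_width: 0.0242
grip_force: 25.0
```

>>> {"method": "step_arm", "body": {
  "plan": [
    {"dx": 0, "dy": 0, "dz": 0.01, "rx": 0, "ry": 0, "rz": 0, "claw": 1},
    {"dx": 0, "dy": 0, "dz": 0.007, "rx": 0, "ry": 0, "rz": 0, "claw": 1},
    {"dx": 0, "dy": 0, "dz": 0, "rx": 0, "ry": 0, "rz": 0, "claw": 1}
  ]
}}

```text
time_s: 19.4
ee_pos: [0.6215, -0.2175, 0.2141]
eef_rot: [3.141, -0.001, 0.19]
force: [-1.7, 0.3, 5.3]
grip_width: 0.0238
grip_force: 25.0
```

>>> {"method": "step_arm", "body": {
  "plan": [
    {"dx": 0, "dy": 0, "dz": 0, "rx": 0, "ry": 0, "rz": 0, "claw": 0.6},
    {"dx": 0, "dy": 0, "dz": 0, "rx": 0, "ry": 0, "rz": 0, "claw": 0.45},
    {"dx": 0, "dy": 0, "dz": 0, "rx": 0, "ry": 0, "rz": 0, "claw": 0.45},
    {"dx": 0, "dy": 0, "dz": 0, "rx": 0, "ry": 0, "rz": 0, "claw": 0.45},
    {"dx": 0, "dy": 0, "dz": 0, "rx": 0, "ry": 0, "rz": 0, "claw": 0.45},
    {"dx": 0, "dy": 0, "dz": -0.1, "rx": 0, "ry": 0, "rz": 0, "claw": 0.45},
    {"dx": 0, "dy": 0, "dz": -0.2, "rx": 0, "ry": 0, "rz": 0, "claw": 0.45},
    {"dx": 0, "dy": 0, "dz": -0.3, "rx": 0, "ry": 0, "rz": 0, "claw": 0.45},
    {"dx": 0, "dy": 0, "dz": -0.3, "rx": 0, "ry": 0, "rz": 0, "claw": 0.45},
    {"dx": 0, "dy": 0, "dz": 0, "rx": 0, "ry": 0, "rz": 0, "claw": 0.45}
  ]
}}

```text
time_s: 20.4
ee_pos: [0.6221, -0.2178, 0.3088]
eef_rot: [3.137, -0.006, 0.19]
force: [-0.0, 0.0, 0.4]
grip_width: 0.0515
grip_force: 0.0
```

```bash
python3 look3.py pics/f1.png raw
```

```text
20.4 [ 0.6221 -0.2178  0.3088] 10.875641810811311 [-0.   0.   0.4]
in rail frame mm 0.8548267682292991 -60.58610068519953
```

View pics/f1.png

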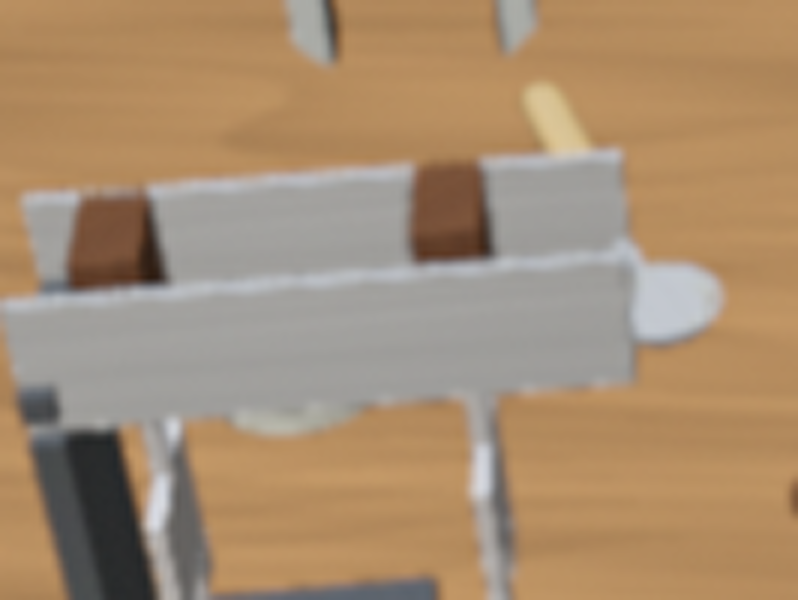

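The carrier hangs in the guarded rail, with its block at about (448,210) in the crop and its tag plate below the bars. It is behind the stops and well short of b2 at (115,240), and the fingers are clear above.

```bash
python3 -c "
from station import hand_in;print(hand_in())"
```

```text
the job is handed in; nothing more can be done
None
```

The carrier was parked in the rest and released, then regripped front and back. It now hangs free in the guarded rail, about 60 mm inside the mouth and short of the carrier already there; I handed the job in at about 20 s on the robot's clock, and no verdict came back.

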